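# Shuttle a coin under the camera of a coin photo station and lock the slide

## Robot

A 6-joint arm with a two-finger parallel gripper is mounted at the origin on a cart in front of the work surface, level with it; the furniture and walls round the work are solid. World frame = base frame: x ahead of the robot, y to its left, z up, the work surface at z = 0. Lengths are in mm, angles in rad, forces in N, time in s.
With the tool pointing down it reaches from about 325 to 775 mm from the base axis. Payload 5.5 kg.
Tool frame: the origin (TCP) lies midway between the tips of the shut fingers; the grasp point (between the pads) lies 19 mm behind it (arm.hold_point_z is the distance from the TCP to the grasp point, in mm); z points along the fingers, y is the direction in which the jaws open and shut (so a half turn about z gives the same grasp; the last joint's range is limited). The gripper opens to 88 mm and grips with 3 to 60 N. Pads are 20 mm wide; open, the fingers measure 115 mm over their backs; the gripper's body (75 mm by 178 mm) begins 61 mm behind the grasp point.
Start: joints at [-1.265, 0.091, 1.231, -0, 1.82, -0.057], TCP at [212.936, -560.959, 222.631] pointing down, gripper open.
Joint ranges: [-2.87, 2.87], [-0.86, 2.18], [0.17, 2.46], [-1.51, 4.65], [0.06, 2.69], [-2.65, 2.65]. Speed limits (rad/s): [2.57, 2.57, 3.01, 3.14, 3.14, 3.14].

## Interface

Orientations are given as a unit quaternion [w, x, y, z].
In Python, from rig import telemetry, eyes, workorder, arm gives the robot as it stands.
- The arm moves only by the shell command python3 -m crank 'ROWS' [FORCE]. ROWS is JSON, one flat list of numbers, 7 for each row, row after row: the opening, from -1 (shut) to 1 (fully open), so that 0 is half open, then the shift along the tool's x, y, z in units of 0.15 m (1.0 is 0.15 m), then the turn, a rotation vector about the tool's x, y, z in units of 0.5 rad (1.0 is 0.5 rad). In form: [claw, x, y, z, rx, ry, rz, claw, x, y, z, rx, ry, rz, ...]. A call has 1 to 20 rows; each row shifts and turns the pose as measured when the row begins, along the tool's axes as they then stand; what a row does not reach is not made up. A row lasts 1/12 s, in which the tool goes at most 41.7 mm and 7.16 degrees, less where a joint would pass 70% of its speed; a pose out of reach is approached as far as the arm can. A call with a number of a shift or a turn outside -1 to 1 is refused whole. A call with a gripper value outside its range is refused whole. The fingers move at their own pace and stop on an object; FORCE is the grip in N (left out, the last holds). Time passes only in rows, so rows that do not move let the fingers close. It gives the time, the measured TCP pose, the force and the opening at its end, in the units of the state.
- telemetry.observe(): the state, without advancing time (a new reading comes with each control period).
- eyes.get_image(name): name is "side" or "top"; returns a dict with "frame" (480x640x3 uint8, red, green, blue), "fx", "fy", "cx", "cy" (pixels), "D" ([k1, k2, p1, p2, k3] as OpenCV has them; the pictures are not rectified), "world_from_camera" (4x4, takes a point from camera to world coordinates). Camera axes: x right, y up, looking along -z (the intrinsics and any distortion apply to the point x, -y, -z); pixel columns grow to the right and rows downward; lengths in mm; the calibration is good to about 2 mm. A picture is of the moment at which its call begins. There is no depth.
- workorder.hand_in(): hands the job in, once; it reports no verdict.
The state is a dict: "clock": time; "joints": joint angles; "dq": joint speeds; "effort": joint torques, N m; "tcp_pos": TCP position; "tool_rot": TCP orientation; "ft_force": force on the tool from outside, world axes, zero at the start; "torque": the same for the moment, N m; "opening": finger opening in mm.
Only numpy, scipy, OpenCV 4.12 (cv2) and the standard library are available. Lean on these libraries where they do the work, as an engineer would, in place of code of your own. Each camera call takes 0.05 s, during which the arm holds its last target.

## Task

Bring the coin on the photo station under its camera: swing the eccentric cam's lever round as far as it goes, so that the cam's low point faces the slide and frees it, push the slide forward until it is fully home against its end stop, then swing the lever all the way back so that the cam locks the slide there. Only push with the fingertips or the outside of the fingers: do not grip the lever, do not touch the coin capsule or the camera head, and leave the other things on the desk where they are.

Things in the scene. Friction and masses are not known exactly. Their poses are not given: they have to be found in the camera images.
- station: Coin photo station, fixed on the desk: grey base plate (x -90 to 210, y -70 to 42 mm, top 10 mm above the desk) with a steel slide on a rail. Origin on the desk surface; its +x is the way the slide is pushed (away from the robot, give or take its yaw), +y left, z up. End stop at x = 166 mm; camera column, 100 mm high, at x = 195 mm.
- camera_head: Black camera head with ring light on the column, over the station's x = 138 mm, y = 0; it covers x = 107 to 204, y = -31 to 31 mm, from 62 to 105 mm above the desk. Origin and axes as the station's. Not to be touched.
- slide (a joint): Travel of the slide along station +x in m: 0 loading position (near), 0.060 fully home at the end stop. About 2 N of friction; stays where left. Slide x -78 to 106 mm at 0, top 24 mm high. Its right edge (y = -38 mm) has a notch for either end of the travel: with the cam in a notch it is locked (up to 5 mm play), with the lever beyond 2.4 rad free. Closing the cam draws it home over the last mm.
- push_plate (a point): Middle of the near face of the rubber-faced push plate at the slide's near end, 40 mm above the desk; push it along station +x. The plate is 54 mm wide (y), 9.5 mm thick, from 24 to 53 mm above the desk. With the slide at 0 this point is at station x = -79, y = 1 mm; it moves with the slide. Axes as the station's. Behind it lies only 11 mm of base plate.
- cam (a joint): Angle of cam and lever in rad, growing counter-clockwise from above: 0 locked stop (cam's high point to the slide), 2.618 open stop (low point to the slide). Starts at 0 to 0.3. At angle a the lever points along 3.403 + a rad from station +x: at 0 back to the robot, half-way away from the slide (right), at 2.618 ahead. Friction 0.1 N m (2 N at the paddle); stays where left.
- cam_pivot (a point): The cam's vertical axis, at station x = 25, y = -50 mm, this point 30 mm above the desk (the hub's bolt reaches 37 mm). The cam is a steel disc 32 mm across, set 6 mm off this axis, 14 to 25 mm above the desk. Axes as the station's.
- paddle (a point): Middle of the upright paddle at the lever's end, 50 mm from the pivot, 56 mm above the desk; moves with the lever. The paddle is 28 mm wide along the lever and 13 mm thick across it; its faces reach from 38 to 74 mm above the desk, the lever arm below is 25 to 32 mm high. Pushing its clockwise side (the slide's side while locked) opens the lever, the other side closes it.
- nest (a point): Centre of the round nest on the slide in which the coin capsule lies, on the slide's top face, 24 mm above the desk, at station x = 78 mm, y = 0 with the slide at 0. The nest's black rim is 48 mm across outside, 42 mm inside, 5 mm high. Moves with the slide; axes as the station's.
- coin_capsule: Clear round coin capsule, 40 mm across and 7 mm thick, lying loose in the nest on the slide; origin at the centre of its underside, z up. Not to be touched.
- blower: Black rubber dust blower with a red band, 53 mm across and 107 mm high, standing near the right edge of the desk; origin at the centre of its foot. To be left alone.
- loupe: Small grey folding loupe, 37 x 26 x 23 mm, near the front edge of the desk; origin at its underside. To be left alone.
- brush: Dusting brush with wooden handle, 146 mm long, 14 mm high, lying along the right edge of the desk; origin at its underside. To be left alone.
- flips: Small stack of square card coin holders, 53 x 53 x 10 mm, to the left of the station's far end; origin at its underside. To be left alone.
- weight: Brass calibration weight with a knob, 18 mm across, 32 mm high, left of the station, near the card holders; origin at its underside. To be left alone.

How it is judged (in metres and radians):
On the way, in this order (a step that is already met when the one before it is completed fails the run):
1. the cam's lever is swung out to its low-point stop (lever angle above 2.45 rad) while the slide is still in the loading position (value of joint cam above 2.45 rad and value of joint slide below 0.012 m), for 0.1 s.
2. the slide is pushed forward to within 4 mm of its end stop while the cam stands at its low point (value of joint slide above 0.056 m and value of joint cam above 2.2 rad), for 0.1 s.
At the end, for the whole second after the job is handed in: The slide is within 3 mm of its end stop, the cam's lever is back within 0.2 rad of its locked stop, both at rest, and the coin capsule still lies flat in its nest (within 4 mm of its centre) (value of joint slide above 0.057 m and value of joint cam below 0.2 rad and velocity of joint slide below 0.01 m/s and velocity of joint cam below 0.05 rad/s and horizontal distance between coin_capsule and nest below 0.004 m and z of coin_capsule in the frame of nest below 0.004 m and angle between coin_capsule's own z axis and vertical below 0.1 rad); the robot touches nothing.
It fails at once if the slide is forced past the cam: more than 12 mm out of the loading position and more than 12 mm short of home with the lever less than 1.9 rad open (value of joint slide between 0.012 and 0.048 m and value of joint cam below 1.9 rad).
It fails at once if the lever's paddle is gripped (both of its faces pressed at once) (contact force between the fingers and cam_c1 above 0.5 N and contact force between the fingers and cam_c2 above 0.5 N).
It fails at once if the coin capsule or the camera head is touched by the robot (contact force between any of the fingers, the arm and coin_capsule above 0.5 N or contact force between any of the fingers, the arm and camera_head above 0.5 N).
It fails at once if the coin capsule is lifted or thrown out of its nest (z of coin_capsule in the frame of nest above 0.008 m or horizontal distance between coin_capsule and nest above 0.008 m).
It fails at once if something else on the desk is moved by more than 15 mm (distance of any of blower, loupe, brush, flips, weight from where it was at the start of the episode above 0.015 m).
It also fails if it takes over 58 s, if anything falls off the work surface, if the arm or the gripper's body presses on something with over 40 N, if the wrist force passes 120 N, or if a joint passes its speed limit or range.

## Working session

There is one attempt and no reset: what is moved stays moved. The work goes in short steps, Python scripts to look and compute and a shell command to move; the robot and the scene stay as the last step left them, time stands still between calls to the robot, and variables do not carry over. Pictures are saved under pics/ and viewed, and the job is handed in when it is done.

```bash
ls; mkdir -p pics
python3 - <<'E'
from rig import telemetry, eyes, workorder, arm
import cv2,numpy as np
print(telemetry.observe())
for n in ["side","top"]:
    d=eyes.get_image(n); cv2.imwrite(f"pics/{n}0.png",d["frame"][:,:,::-1])
    print(n,d["fx"],d["fy"],d["cx"],d["cy"],d["D"],np.round(d["world_from_camera"],3).tolist())
E
```

```text
pics
{'clock': 0.0, 'joints': array([-1.26472017e+00,  9.18357102e-02,  1.23187228e+00,  3.66163501e-05,
        1.81977757e+00, -5.66997855e-02]), 'dq': array([ 2.83027206e-04,  1.52829687e-03, -1.48218448e-04, -2.06624482e-03,
       -2.07115625e-03, -3.76746590e-05]), 'effort': array([-3.87589462e-03, -4.46450222e+01, -4.06457126e+01,  6.94575487e-02,
        2.91677046e-02, -1.53034111e-04]), 'tcp_pos': array([ 212.84551492, -560.66983683,  221.52841256]), 'tool_rot': array([-9.41310561e-04,  9.83593006e-01,  1.80399286e-01, -1.00095619e-04]), 'ft_force': array([-0.0130996 ,  0.74762665,  0.32107907]), 'torque': array([ 0.03654885, -0.02477659,  0.01074785]), 'opening': 87.33131594514268}
side 487.5188947275255 487.5188947275255 311.96876623941137 242.83059661406375 [-0.12124514  0.          0.          0.          0.        ] [[-0.791, -0.333, 0.513, 993.146], [0.611, -0.434, 0.662, 539.224], [0.002, 0.837, 0.546, 583.075], [0.0, 0.0, 0.0, 1.0]]
top 560.6136700239539 560.6136700239539 322.60038339886114 227.6494830715239 [-0.16397596  0.          0.          0.          0.        ] [[-0.01, 0.996, -0.084, 427.971], [-1.0, -0.01, -0.0, -73.632], [-0.001, 0.084, 0.996, 1042.521], [0.0, 0.0, 0.0, 1.0]]
```

View pics/top0.png

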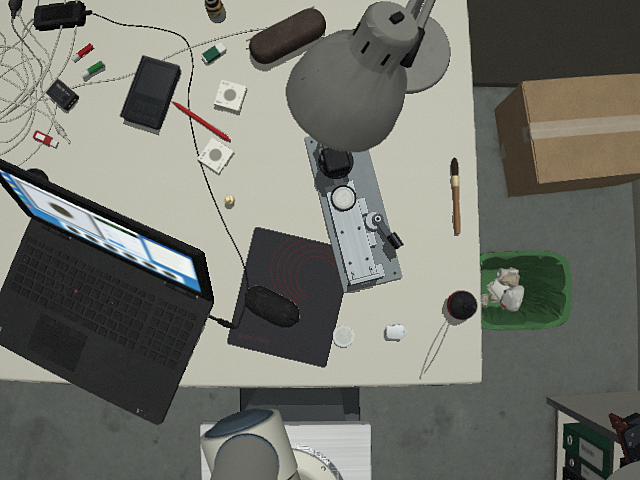

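View pics/side0.png

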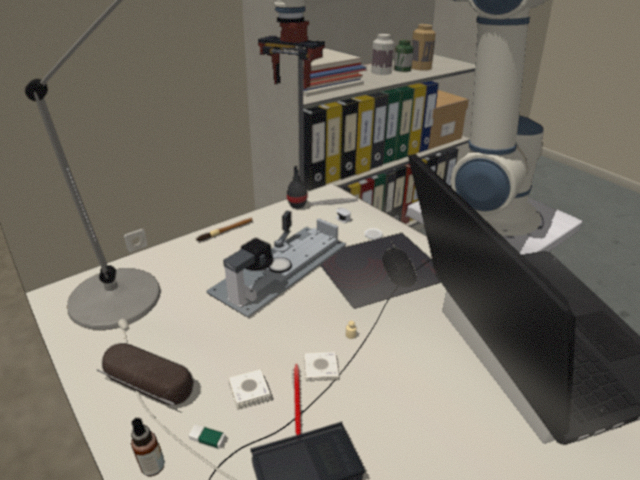

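The top view shows the station from about (305,138) to (400,285), with the near end at the bottom. The paddle is at about (394,240), the pivot at about (375,220) and the capsule at about (343,198). The lamp overhangs the station's far end. I'll measure next.

```bash
cat > h.py <<'E'
from rig import telemetry, eyes, workorder, arm
import cv2,numpy as np
def K(d): return np.array([[d["fx"],0,d["cx"]],[0,d["fy"],d["cy"]],[0,0,1.]])
def ray(d,uv,z):
    n=cv2.undistortPoints(np.array([[uv]],float),K(d),np.array(d["D"]))[0,0]
    T=np.array(d["world_from_camera"]); v=T[:3,:3]@np.array([n[0],-n[1],-1]); o=T[:3,3]
    return o+v*(z-o[2])/v[2]
def proj(d,p):
    T=np.linalg.inv(np.array(d["world_from_camera"])); q=T[:3,:3]@np.array(p,float)+T[:3,3]
    q=np.array([[q[0],-q[1],-q[2]]])
    return cv2.projectPoints(q,np.zeros(3),np.zeros(3),K(d),np.array(d["D"]))[0][0,0]
def crop(d,x0,y0,w,h,s,fn):
    c=d["frame"][y0:y0+h,x0:x0+w,::-1]; cv2.imwrite(fn,cv2.resize(c,None,fx=s,fy=s,interpolation=cv2.INTER_CUBIC))
E
python3 - <<'E'
from h import *
d=eyes.get_image("top"); crop(d,295,130,120,160,3.7,"pics/t1.png")
d=eyes.get_image("side"); crop(d,200,190,160,130,4.5,"pics/s1.png")
E
```

```text
(no output)
```

View pics/t1.png

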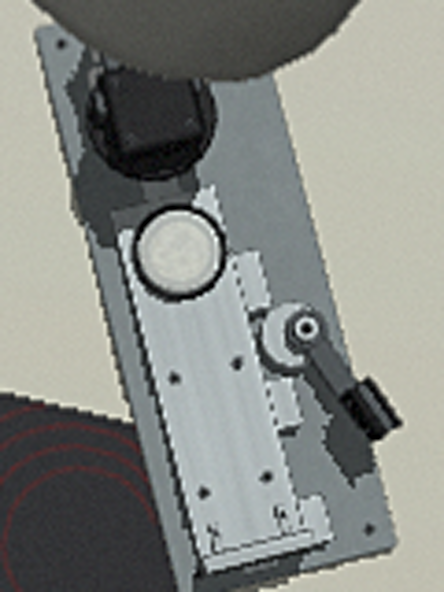

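View pics/s1.png

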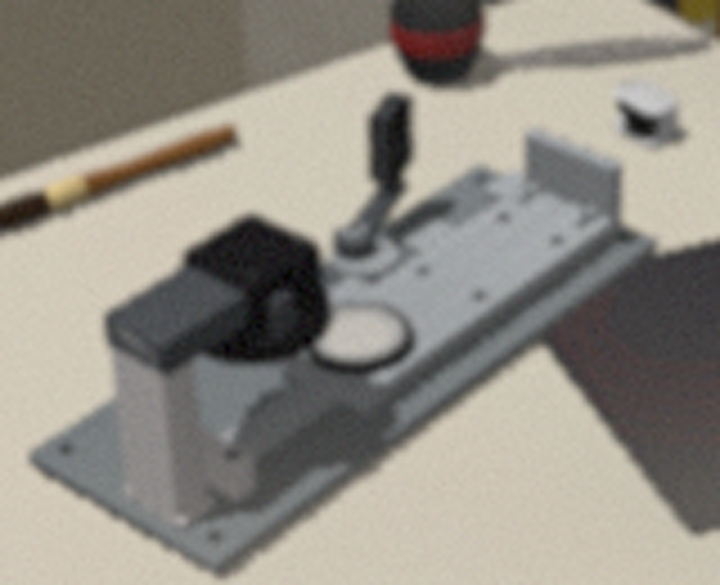

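Run:
```python
from h import *
t=eyes.get_image("top"); s=eyes.get_image("side")
T=lambda a,b:(295+a/3.7,130+b/3.7); S=lambda a,b:(200+a/4.5,190+b/4.5)
obs=[("t pivot",t,T(306,327),37,(25,-50)),("t nest",t,T(179,252),30,(78,0)),("t NR",t,T(397,548),10,(-90,-70)),("t FL",t,T(38,28),10,(210,42)),
("s NL",s,S(655,240),10,(-90,42)),("s FL",s,S(220,575),10,(210,42)),("s FR",s,S(30,457),10,(210,-70)),("s nest",s,S(361,335),29,(78,0)),("s pivot",s,S(357,236),36,(25,-50))]
def fit(o):
    P=np.array([ray(x[1],x[2],x[3])[:2] for x in o]);M=np.array([x[4] for x in o],float)
    a=P-P.mean(0);b=M-M.mean(0)
    th=np.arctan2((b[:,0]*a[:,1]-b[:,1]*a[:,0]).sum(),(a*b).sum())
    R=np.array([[np.cos(th),-np.sin(th)],[np.sin(th),np.cos(th)]]);tr=P.mean(0)-R@M.mean(0)
    print(round(th,4),tr.round(1))
    for x,p,m in zip(o,P,M): print(x[0],p.round(1),(p-(R@m+tr)).round(1))
    return th,R,tr
for o in (obs[:4],obs[4:],obs): th,R,tr=fit(o)
# paddle top centre
for n,d,uv,z in (("t",t,T(372,408),74),("s",s,S(398,98),74)):
    p=ray(d,uv,z)[:2]; q=R.T@(p-tr)-[25,-50]; print(n,p,q,np.hypot(*q),(np.arctan2(q[1],q[0])-3.403)%(2*np.pi))
for n,x,y in(("pivot",25,-50),("push",-79,1),("homepush",-19,1)): print(n,R@[x,y]+tr)
```

```text
0.2323 [ 491.7 -130.7]
t pivot [ 528.7 -173.2] [1.1 0.4]
t nest [ 567.1 -112. ] [-0.5  0.8]
t NR [ 420.4 -219.6] [ 0.2 -0. ]
t FL [685.6 -42.6] [-0.8 -1.1]
0.2512 [ 494.9 -126.2]
s NL [ 399.  -109.4] [ 1.7 -1.5]
s FL [689.  -32.3] [1.1 1. ]
s FR [ 714.  -142.7] [-1.7 -0.9]
s nest [ 569.1 -108.5] [-1.4 -1.7]
s pivot [ 531.9 -165.4] [0.3 3.1]
0.2449 [ 493.4 -128.2]
t pivot [ 528.7 -173.2] [-1.1 -2.5]
t nest [ 567.1 -112. ] [-2.  -2.6]
t NR [ 420.4 -219.6] [-2.6 -1.6]
t FL [685.6 -42.6] [-1.3 -6. ]
s NL [ 399.  -109.4] [ 3.1 -0.1]
s FL [689.  -32.3] [2.1 4.2]
s FR [ 714.  -142.7] [-0.1  2.5]
s nest [ 569.1 -108.5] [0.  0.8]
s pivot [ 531.9 -165.4] [2.1 5.3]
t [ 486.55933145 -199.95621738] [-49.04638705 -17.9029678 ] 52.21172606560131 0.08858615795225333
s [ 481.10334729 -202.97544737] [-55.07165289 -19.50910738] 58.42509925781456 0.07904822192943683
pivot [ 529.80079558 -170.69463645]
push [ 416.53797424 -146.43493111]
homepush [ 474.7473134  -131.88595057]
```

Both views put the station at about (493, -129) with a yaw of about 0.24, and the two fits agree to about 3 mm. The cam angle is about 0.09. I'll shut the gripper and move toward the slide side of the paddle, staying high.

```bash
cat >> h.py <<'E'
TH=0.24; O=np.array([493.,-129.])
def Rz(a): return np.array([[np.cos(a),-np.sin(a)],[np.sin(a),np.cos(a)]])
def st():
    s=telemetry.observe(); w,x,y,z=s["tool_rot"]
    from scipy.spatial.transform import Rotation as Ro
    R=Ro.from_quat([x,y,z,w]).as_matrix(); return s,R
def cp(a,t,r):  # finger centre in station frame, t = offset along the opening tangent
    L=3.403+a; return np.array([25,-50])+r*np.array([np.cos(L),np.sin(L)])+t*np.array([-np.sin(L),np.cos(L)])
def to(xy,z,phi):
    "units for station xy, z height, phi tool x world angle"
    s,R=st(); w=Rz(TH)@np.array(xy)+O; d=R.T@(np.array([*w,z])-s["tcp_pos"])
    ph=np.arctan2(R[1,0],R[0,0])
    # tilt of tool z away from down, in tool axes
    e=np.cross([0,0,1],R.T@[0,0,-1])
    print("t",s["clock"],"tcp",s["tcp_pos"].round(1),"phi",ph.round(3),"station",(Rz(TH).T@(s["tcp_pos"][:2]-O)).round(1),"F",s["ft_force"].round(1),"op",round(s["opening"],1),"q",s["joints"].round(2))
    print("world tgt",w.round(1),"shift units",(d/150).round(3),"turn rz units",round(-(phi-ph)/0.5,2),"tilt fix",(e/0.5).round(3))
E
python3 -m crank '[-1,0.18,-0.127,0,0,0,-0.2,-1,0.18,-0.127,0,0,0,0,-1,0.18,-0.127,0,0,0,0,-1,0.18,-0.127,0,0,0,0,-1,0.18,-0.127,0,0,0,0,-1,0.18,-0.127,0,0,0,0,-1,0.18,-0.127,0,0,0,0,-1,0.18,-0.127,0,0,0,0]' 10
python3 - <<'E'
from h import *
to(cp(.09,-26,52),150,-0.98)
E
```

```text
clock: 0.97
tcp_pos: [341.0, -324.8, 218.6]
tool_rot: [-0.002, 0.974, 0.226, -0.001]
ft_force: [0.5, -0.9, -1.5]
opening: 37.7
t 0.9667 tcp [ 341.  -324.8  218.6] phi 0.457 station [-194.2 -154.1] F [ 0.5 -0.9 -1.5] op 37.7 q [-0.83 -0.25  1.56  0.    1.84  0.28]
world tgt [ 471.5 -179. ] shift units [ 1.21  -0.487  0.458] turn rz units 2.87 tilt fix [-0.009  0.002  0.   ]
```

```bash
python3 -m crank '[-1,0.2,-0.08,0,0,0,0,-1,0.2,-0.08,0,0,0,0,-1,0.2,-0.08,0,0,0,0,-1,0.2,-0.08,0,0,0,0,-1,0.2,-0.08,0,0,0,0,-1,0.2,-0.08,0,0,0,0,-1,0,0,0.05,0,0,0.24,-1,0,0,0.05,0,0,0.24,-1,0,0,0.05,0,0,0.24,-1,0,0,0.05,0,0,0.24,-1,0,0,0.05,0,0,0.24,-1,0,0,0.05,0,0,0.24,-1,0,0,0,0,0,0.24,-1,0,0,0,0,0,0.24,-1,0,0,0,0,0,0.24,-1,0,0,0,0,0,0.24,-1,0,0,0,0,0,0.24,-1,0,0,0,0,0,0.24]' 10
python3 - <<'E'
from h import *
to(cp(.09,-26,52),110,-0.98)
E
```

```text
clock: 2.47
tcp_pos: [478.7, -162.9, 172.1]
tool_rot: [-0.002, 0.87, -0.493, -0.001]
ft_force: [-0.1, -0.0, 1.0]
opening: 0.8
t 2.4667 tcp [ 478.7 -162.9  172.1] phi -1.031 station [-22.  -29.6] F [-0.1 -0.   1. ] op 0.8 q [-0.4  -0.17  1.57  0.    1.74  2.2 ]
world tgt [ 471.5 -179. ] shift units [0.069 0.097 0.414] turn rz units -0.1 tilt fix [-0.005  0.005  0.   ]
```

```bash
python3 -m crank '[-1,0.035,0.05,0.1,0,0,-0.05,-1,0.035,0.05,0.1,0,0,-0.05,-1,0,0,0.1,0,0,0,-1,0,0,0.1,0,0,0,-1,0,0,0,0,0,0]' 10
python3 - <<'E'
from h import *
to(cp(.09,-26,52),48,-0.98)
for n in("side","top"):
    d=eyes.get_image(n);u=proj(d,st()[0]["tcp_pos"]);print(n,u)
    x0,y0=int(u[0])-80,int(u[1])-60
    crop(d,x0,y0,160,120,4.5,f"pics/{n}2.png"); print(x0,y0)
E
```

```text
clock: 2.88
tcp_pos: [471.9, -180.4, 111.6]
tool_rot: [-0.002, 0.881, -0.474, 0.001]
ft_force: [-1.1, -0.8, -1.2]
opening: 0.3
t 2.8833 tcp [ 471.9 -180.4  111.6] phi -0.987 station [-32.7 -44.9] F [-1.1 -0.8 -1.2] op 0.3 q [-0.44 -0.16  1.67  0.    1.63  2.12]
world tgt [ 471.5 -179. ] shift units [-0.009 -0.001  0.424] turn rz units -0.01 tilt fix [-0.01  -0.002  0.   ]
side [297.79333696 198.13977577]
217 138
top [387.33153566 247.01915681]
307 187
```

View pics/side2.png

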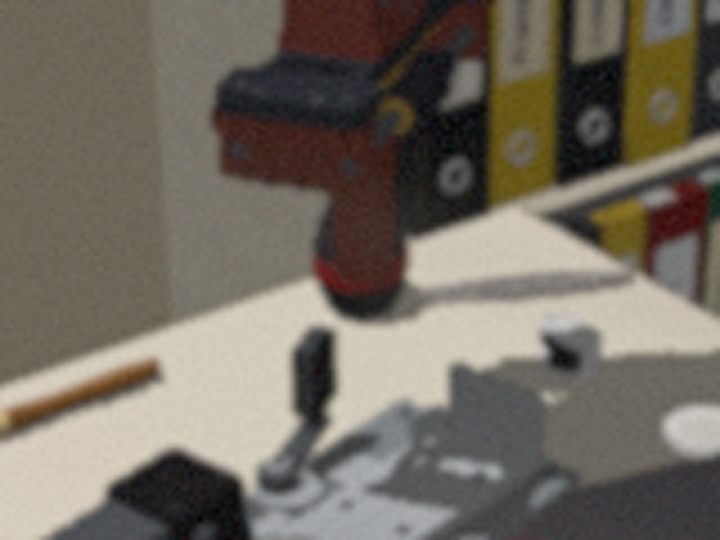

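View pics/top2.png

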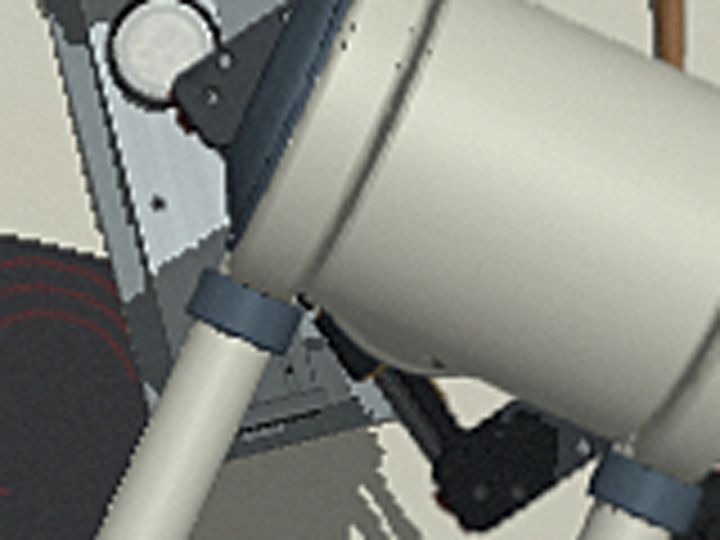

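In the side crop the fingertip is at about (370,262), against a projected (364,271), so the calibration agrees to about 2 px. I'll check the lamp's height before swinging forward.

Run:
```python
from h import *
t=eyes.get_image("top"); s=eyes.get_image("side")
for uv in((345,150),(290,100),(400,110)):
  for z in (200,300,350,400,450,500):
    p=ray(t,uv,z); print(uv,z,p.round(0)[:2],proj(s,p).round(0))
to(cp(.09,-26,52),48,-0.98)
```

```text
(345, 150) 200 [ 618. -109.] [253. 193.]
(345, 150) 300 [ 596. -105.] [263. 135.]
(345, 150) 350 [ 584. -103.] [268. 104.]
(345, 150) 400 [ 573. -101.] [274.  72.]
(345, 150) 450 [562. -99.] [279.  38.]
(345, 150) 500 [550. -96.] [286.   2.]
(290, 100) 200 [698. -25.] [237. 228.]
(290, 100) 300 [666. -31.] [249. 161.]
(290, 100) 350 [650. -34.] [256. 124.]
(290, 100) 400 [634. -36.] [263.  87.]
(290, 100) 450 [618. -39.] [270.  48.]
(290, 100) 500 [602. -42.] [277.   9.]
(400, 110) 200 [ 681. -195.] [197. 185.]
(400, 110) 300 [ 651. -181.] [210. 130.]
(400, 110) 350 [ 636. -174.] [218. 100.]
(400, 110) 400 [ 621. -167.] [225.  69.]
(400, 110) 450 [ 606. -159.] [234.  36.]
(400, 110) 500 [ 591. -152.] [243.   1.]
t 3.0833 tcp [ 473.8 -181.   116.2] phi -0.987 station [-31. -46.] F [ 0.4  0.2 -0.4] op 0.5 q [-0.43 -0.16  1.67  0.    1.63  2.12]
world tgt [ 471.5 -179. ] shift units [-0.023  0.009  0.454] turn rz units -0.01 tilt fix [-0.017 -0.013  0.   ]
```

The shade is above 500 mm because it isn't in the side view, and the wrist stays well below that. Descending now.

```bash
python3 -m crank '[-1,-0.01,0.005,0.1,0,0,0,-1,-0.01,0.005,0.1,0,0,0,-1,0,0,0.1,0,0,0,-1,0,0,0.08,0,0,0,-1,0,0,0.05,0,0,0,-1,0,0,0,0,0,0,-1,0,0,0,0,0,0]' 10
python3 - <<'E'
from h import *
to(cp(.09,-18,52),46,-0.98)
d=eyes.get_image("side");crop(d,217,138,160,120,4.5,f"pics/s3.png")
E
```

```text
clock: 3.67
tcp_pos: [476.9, -181.0, 58.8]
tool_rot: [-0.003, 0.881, -0.473, 0.012]
ft_force: [0.6, -0.8, 0.2]
opening: 0.4
t 3.6667 tcp [ 476.9 -181.    58.8] phi -0.986 station [-28.  -46.7] F [ 0.6 -0.8  0.2] op 0.4 q [-0.43 -0.15  1.75  0.    1.51  2.12]
world tgt [ 476.  -185.7] shift units [0.021 0.024 0.086] turn rz units -0.01 tilt fix [-0.033 -0.039  0.   ]
```

View pics/s3.png

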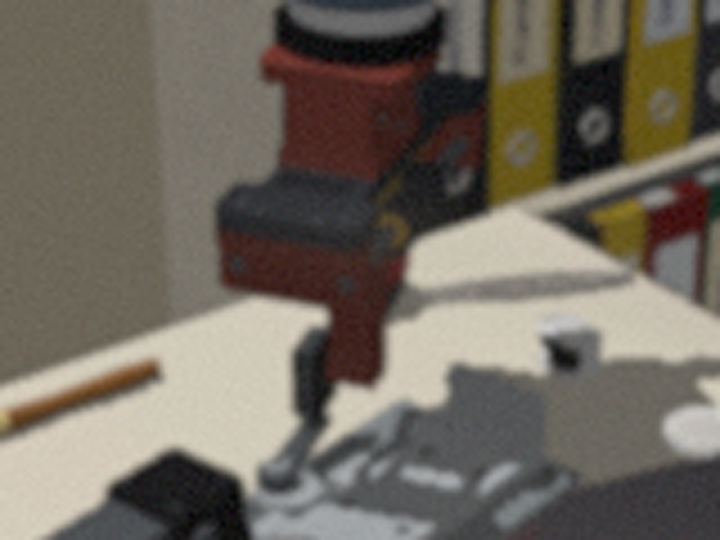

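```bash
python3 -m crank '[-1,0.0,0.012,0.05,-0.03,-0.04,0,-1,0.01,0.012,0.03,0,0,0,-1,0.028,0.009,0,0,0,-0.16,-1,0.028,0.009,0,0,0,-0.16,-1,0.028,0.009,0,0,0,-0.16,-1,0.028,0.009,0,0,0,-0.16]' 10
cat > chk.py <<'E'
from h import *
import sys
s,R=st(); p=Rz(TH).T@(s["tcp_pos"][:2]-O)-[25,-50]
ph=np.arctan2(R[1,0],R[0,0]); t=float(sys.argv[1]) if len(sys.argv)>1 else -16.5
rho=np.hypot(*p); rr=np.sqrt(max(0,rho**2-t*t)); a=(np.arctan2(p[1],p[0])-np.arctan2(t,rr)-3.403)%(2*np.pi)
aphi=(ph-TH-np.pi/2-3.403)%(2*np.pi)
f=R.T@s["ft_force"]
print("t",round(s["clock"],2),"cam est from pos",round(a,3),"radius",round(rr,1),"tool angle as cam",round(aphi,3),"z",s["tcp_pos"][2].round(1),"F tool",f.round(1),"q",s["joints"].round(2))
e=np.cross([0,0,1],R.T@[0,0,-1]);print("tilt fix",(e/.5).round(3))
E
python3 chk.py
```

```text
clock: 4.22
tcp_pos: [482.1, -200.2, 49.5]
tool_rot: [-0.002, 0.947, -0.321, 0.001]
ft_force: [-0.6, 2.6, -1.6]
opening: 0.7
t 4.22 cam est from pos 0.349 radius 52.5 tool angle as cam 0.416 z 49.5 F tool [-2.  -1.7  1.6] q [-0.46 -0.08  1.71  0.    1.51  1.76]
tilt fix [-0.007 -0.001  0.   ]
```

```bash
python3 -m crank '[-1,0.03,0.009,0.005,0,0,-0.16,-1,0.03,0.009,0.005,0,0,-0.16,-1,0.03,0.009,0,0,0,-0.16,-1,0.03,0.009,0,0,0,-0.16,-1,0.03,0.009,0,0,0,-0.16,-1,0.03,0.009,0,0,0,-0.16,-1,0.03,0.009,0,0,0,-0.16,-1,0.03,0.009,0,0,0,-0.16]' 10
python3 chk.py
```

```text
clock: 4.88
tcp_pos: [509.3, -223.2, 49.3]
tool_rot: [-0.003, 1.0, 0.01, -0.001]
ft_force: [-1.7, 1.7, -1.4]
opening: 0.3
t 4.88 cam est from pos 1.005 radius 52.7 tool angle as cam 1.089 z 49.3 F tool [-1.6 -1.7  1.4] q [-0.48  0.01  1.62  0.    1.51  1.07]
tilt fix [-0.012  0.004  0.   ]
```

Tracking is good.

```bash
python3 -m crank '[-1,0.03,0.009,0.005,0,0,-0.16,-1,0.03,0.009,0.005,0,0,-0.16,-1,0.03,0.009,0.005,0,0,-0.15,-1,0.03,0.009,0,0,0,-0.15,-1,0.03,0.009,0,0,0,-0.15,-1,0.03,0.009,0,0,0,-0.16,-1,0.03,0.009,0,0,0,-0.16,-1,0.03,0.009,0,0,0,-0.16,-1,0.03,0.009,0,0,0,-0.16,-1,0.03,0.009,0,0,0,-0.16]' 10
python3 chk.py
```

```text
clock: 5.72
tcp_pos: [552.2, -222.0, 48.9]
tool_rot: [-0.004, 0.913, 0.409, -0.004]
ft_force: [-3.0, -0.2, -0.7]
opening: 0.4
t 5.72 cam est from pos 1.801 radius 52.9 tool angle as cam 1.911 z 48.9 F tool [-2.1 -2.   0.7] q [-0.44  0.12  1.5  -0.    1.52  0.29]
tilt fix [-0.02   0.007  0.   ]
```

```bash
python3 -m crank '[-1,0.03,0.008,0.003,-0.01,0,-0.15,-1,0.03,0.008,0.003,-0.01,0,-0.15,-1,0.03,0.008,0,0,0,-0.15,-1,0.03,0.008,0,0,0,-0.15,-1,0.03,0.008,0,0,0,-0.15,-1,0.03,0.008,0,0,0,-0.15,-1,0.028,0.008,0,0,0,-0.14,-1,0.028,0.008,0,0,0,-0.14]' 10
python3 chk.py
```

```text
clock: 6.38
tcp_pos: [575.7, -200.6, 49.7]
tool_rot: [0.004, 0.746, 0.666, -0.005]
ft_force: [-0.8, -1.6, -1.5]
opening: 0.3
t 6.38 cam est from pos 2.389 radius 52.3 tool angle as cam 2.528 z 49.7 F tool [-1.6 -0.6  1.5] q [-0.38  0.15  1.48 -0.01  1.51 -0.27]
tilt fix [-0.001  0.025  0.   ]
```

```bash
python3 -m crank '[-1,0.028,0.007,0.003,0,0.01,-0.08,-1,0.028,0.007,0.003,0,0.01,-0.06,-1,0.026,0.006,0,0,0,-0.04,-1,0.026,0.006,0,0,0,0]' 10
python3 chk.py
python3 -m crank '[-1,0.03,0,0,0,0,0,-1,0.04,0,0,0,0,0,-1,0.05,0,0,0,0,0]' 10
python3 chk.py
```

```text
clock: 6.72
tcp_pos: [579.2, -192.2, 49.7]
tool_rot: [0.005, 0.713, 0.701, -0.007]
ft_force: [-4.4, -16.9, -3.4]
opening: 0.6
t 6.72 cam est from pos 2.56 radius 51.5 tool angle as cam 2.623 z 49.7 F tool [-16.9  -4.1   3.7] q [-0.37  0.15  1.47 -0.02  1.51 -0.35]
tilt fix [-0.005  0.033  0.   ]
clock: 6.97
tcp_pos: [578.9, -192.5, 50.2]
tool_rot: [0.018, 0.717, 0.697, -0.017]
ft_force: [1.1, -27.9, -6.2]
opening: 0.7
t 6.97 cam est from pos 2.554 radius 51.4 tool angle as cam 2.612 z 50.2 F tool [-27.6   1.8   7.6] q [-0.35  0.14  1.49 -0.05  1.5  -0.32]
tilt fix [ 0.003  0.099 -0.   ]
```

The lever is at its open stop: 28 N of reaction and no further motion. I'll back off, raise and look.

```bash
python3 -m crank '[-1,-0.1,0,0,0,0.05,0,-1,-0.1,0,0,0,0.05,0,-1,-0.05,0,-0.1,0,0,0,-1,0,0,-0.15,0,0,0,-1,0,0,-0.15,0,0,0]' 10
python3 - <<'E'
from h import *
to((-115,1),110,TH)
d=eyes.get_image("side");crop(d,200,170,160,130,4.5,f"pics/s4.png")
E
```

```text
clock: 7.38
tcp_pos: [575.0, -234.2, 108.1]
tool_rot: [-0.002, 0.718, 0.696, -0.001]
ft_force: [0.1, 0.4, 0.5]
opening: 0.3
t 7.3833 tcp [ 575.  -234.2  108.1] phi 1.539 station [  54.6 -121.7] F [0.1 0.4 0.5] op 0.3 q [-0.44  0.16  1.36 -0.    1.63 -0.41]
world tgt [ 381.1 -155.4] shift units [ 0.485 -1.309 -0.007] turn rz units 2.6 tilt fix [-0.009 -0.001  0.   ]
```

View pics/s4.png

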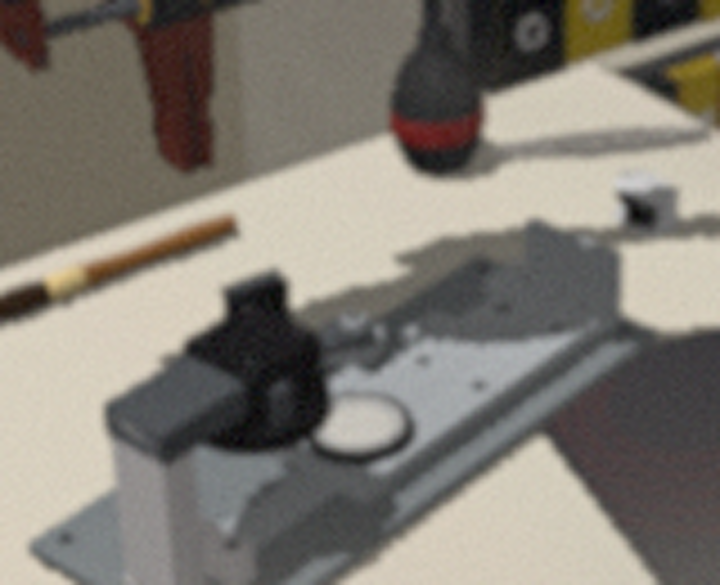

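```bash
python3 -m crank '[-1,0.06,-0.164,0,0,0,0,-1,0.06,-0.164,0,0,0,0,-1,0.06,-0.164,0,0,0,0,-1,0.06,-0.164,0,0,0,0,-1,0.06,-0.164,0,0,0,0,-1,0.06,-0.164,0,0,0,0,-1,0.06,-0.164,0,0,0,0,-1,0.06,-0.164,0,0,0,0,-1,0,0,0,0,0,0.22,-1,0,0,0,0,0,0.22,-1,0,0,0,0,0,0.22,-1,0,0,0,0,0,0.22,-1,0,0,0,0,0,0.22,-1,0,0,0,0,0,0.22,-1,0,0,0,0,0,0.22,-1,0,0,0,0,0,0.22,-1,0,0,0,0,0,0.22,-1,0,0,0,0,0,0.22,-1,0,0,0,0,0,0.22,-1,0,0,0,0,0,0.18]' 10
python3 - <<'E'
from h import *
to((-115,1),40,TH)
E
```

```text
clock: 9.1
tcp_pos: [380.9, -154.5, 119.2]
tool_rot: [0.01, 0.996, 0.089, 0.018]
ft_force: [0.5, -0.2, 0.4]
opening: 0.3
t 9.1 tcp [ 380.9 -154.5  119.2] phi 0.179 station [-114.9    1.8] F [ 0.5 -0.2  0.4] op 0.3 q [-0.47 -0.48  1.91  0.    1.67  0.92]
world tgt [ 381.1 -155.4] shift units [-0.018 -0.007  0.527] turn rz units -0.12 tilt fix [ 0.048 -0.068  0.   ]
```

```bash
python3 -m crank '[-1,0,0,0.1,0.04,-0.06,-0.1,-1,0,0,0.12,0,0,0,-1,0,0,0.12,0,0,0,-1,0,0,0.1,0,0,0,-1,0,0,0.05,0,0,0,-1,0,0,0,0,0,0]' 10
python3 - <<'E'
from h import *
to((-89,1),40,TH)
d=eyes.get_image("side");crop(d,240,150,160,130,4.5,f"pics/s5.png")
E
```

```text
clock: 9.6
tcp_pos: [385.0, -155.8, 46.5]
tool_rot: [0.005, 0.994, 0.112, 0.007]
ft_force: [0.3, -0.6, -0.9]
opening: 0.4
t 9.6 tcp [ 385.  -155.8   46.5] phi 0.225 station [-111.3   -0.4] F [ 0.3 -0.6 -0.9] op 0.4 q [-0.47 -0.41  1.99 -0.    1.54  0.88]
world tgt [ 406.3 -149.2] shift units [ 0.148 -0.012  0.045] turn rz units -0.03 tilt fix [ 0.023 -0.026  0.   ]
```

View pics/s5.png

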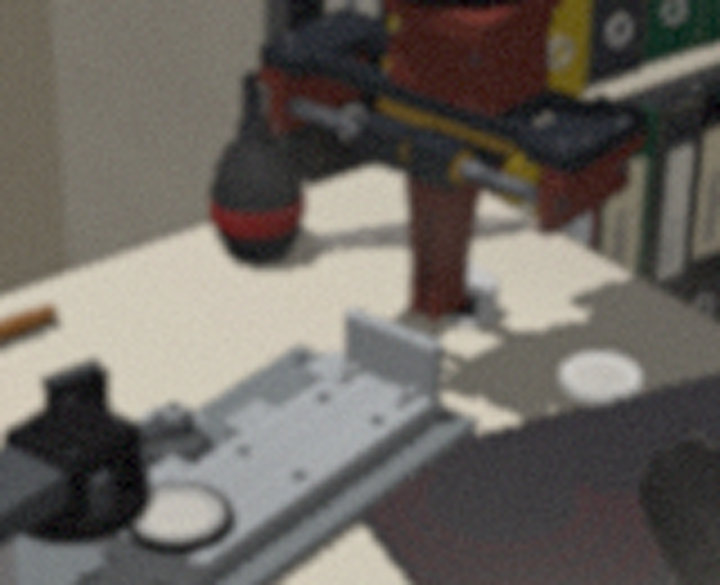

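```bash
python3 -m crank '[-1,0.02,0,0.03,0.02,-0.02,-0.02,-1,0.03,0,0.01,0,0,0,-1,0.03,0,0,0,0,0,-1,0.03,0,0,0,0,0,-1,0.02,0,0,0,0,0,-1,0.02,0,0,0,0,0,-1,0.02,0,0,0,0,0,-1,0.02,0,0,0,0,0]' 10
python3 - <<'E'
from h import *
to((-29,1),40,TH)
E
```

```text
clock: 10.32
tcp_pos: [416.0, -150.1, 46.1]
tool_rot: [0.003, 0.993, 0.117, 0.003]
ft_force: [-2.6, -0.5, -0.5]
opening: 0.7
t 10.3167 tcp [ 416.  -150.1   46.1] phi 0.234 station [-79.8  -2.2] F [-2.6 -0.5 -0.5] op 0.7 q [-0.42 -0.32  1.92 -0.    1.53  0.92]
world tgt [ 464.6 -134.9] shift units [ 0.338 -0.024  0.042] turn rz units -0.01 tilt fix [ 0.014 -0.011  0.   ]
```

Contact is made with about 2.6 N of friction. Continuing the push.

```bash
python3 -m crank '[-1,0.028,-0.003,0.01,0,0,0,-1,0.028,-0.003,0.01,0,0,0,-1,0.028,-0.003,0.005,0,0,0,-1,0.028,-0.003,0,0,0,0,-1,0.028,-0.002,0,0,0,0,-1,0.028,-0.002,0,0,0,0,-1,0.028,-0.002,0,0,0,0,-1,0.028,-0.002,0,0,0,0,-1,0.028,-0.002,0,0,0,0,-1,0.028,-0.002,0,0,0,0]' 10
python3 - <<'E'
from h import *
to((-29,1),40,TH)
E
```

```text
clock: 11.15
tcp_pos: [460.9, -137.3, 43.3]
tool_rot: [0.005, 0.993, 0.116, 0.004]
ft_force: [-2.2, -1.6, 0.9]
opening: 0.3
t 11.15 tcp [ 460.9 -137.3   43.3] phi 0.233 station [-33.2  -0.4] F [-2.2 -1.6  0.9] op 0.3 q [-0.36 -0.21  1.83 -0.01  1.5   0.98]
world tgt [ 464.6 -134.9] shift units [ 0.028 -0.01   0.022] turn rz units -0.01 tilt fix [ 0.023 -0.013  0.   ]
```

```bash
python3 -m crank '[-1,0.024,-0.002,0,0.02,0,0,-1,0.024,-0.002,0,0,0,0,-1,0.022,0,0,0,0,0,-1,0.022,0,0,0,0,0]' 10
python3 -m crank '[-1,0.03,0,0,0,0,0,-1,0.03,0,0,0,0,0,-1,0.03,0,0,0,0,0]' 10
python3 - <<'E'
from h import *
to((-29,1),40,TH)
E
```

```text
clock: 11.48
tcp_pos: [462.1, -136.8, 43.6]
tool_rot: [0.001, 0.993, 0.115, -0.014]
ft_force: [-16.5, -2.7, 9.0]
opening: 0.9
clock: 11.73
tcp_pos: [462.0, -136.7, 43.9]
tool_rot: [0.001, 0.993, 0.113, -0.032]
ft_force: [-21.9, -5.7, 13.0]
opening: 0.5
t 11.7333 tcp [ 462.  -136.7   43.9] phi 0.226 station [-32.   -0.1] F [-21.9  -5.7  13. ] op 0.5 q [-0.34 -0.13  1.77 -0.03  1.56  1.01]
world tgt [ 464.6 -134.9] shift units [ 0.021 -0.008  0.025] turn rz units -0.03 tilt fix [-0.011  0.128  0.   ]
```

The slide hit its stop with 20 N of reaction at station x ≈ -32, against a predicted -29, which is within the pose error. I'll back off, raise and look.

```bash
python3 -m crank '[-1,-0.1,0,0,0,0.06,0,-1,-0.1,0,0,0,0.06,0,-1,0,0,-0.15,0,0,0,-1,0,0,-0.2,0,0,0,-1,0,0,-0.2,0,0,0,-1,0,0,0,0,0,0]' 10
python3 - <<'E'
from h import *
to(cp(2.618,26,46),135,1.55)
d=eyes.get_image("side");crop(d,200,170,160,130,4.5,f"pics/s6.png")
d=eyes.get_image("top");crop(d,295,130,120,160,3.7,"pics/t6.png")
E
```

```text
clock: 12.23
tcp_pos: [430.6, -139.7, 124.5]
tool_rot: [-0.01, 0.993, 0.113, -0.006]
ft_force: [0.5, 0.5, 0.9]
opening: 0.7
t 12.2333 tcp [ 430.6 -139.7  124.5] phi 0.228 station [-63.2   4.4] F [0.5 0.5 0.9] op 0.7 q [-0.4  -0.29  1.76  0.01  1.69  0.95]
world tgt [ 575.7 -146.7] shift units [ 0.932  0.261 -0.085] turn rz units -2.64 tilt fix [-0.042  0.02   0.   ]
```

View pics/s6.png

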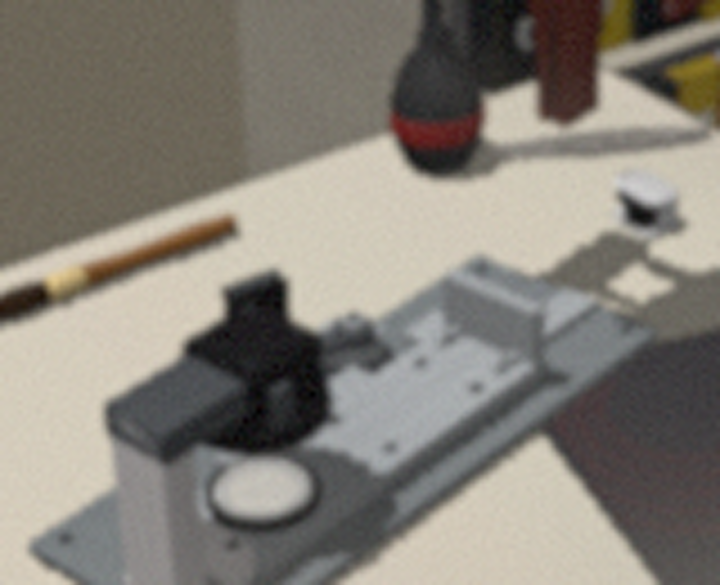

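View pics/t6.png

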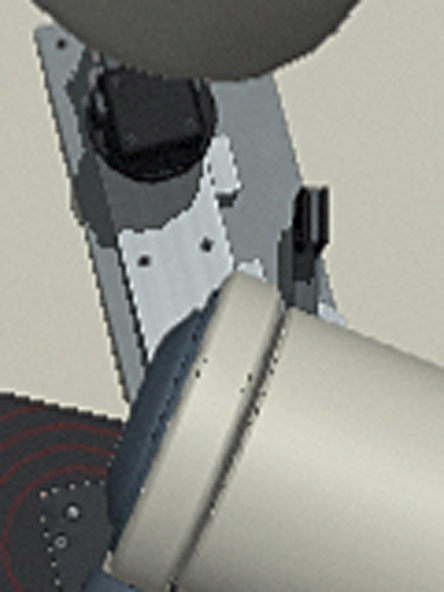

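The slide is forward with the capsule centred in its nest under the camera head. The lever points ahead, with the paddle at top crop (313,218). I'll check both positions numerically.

Run:
```python
from h import *
s=eyes.get_image("side");t=eyes.get_image("top")
A=ray(s,(200+361/4.5,190+335/4.5),29);B=ray(s,(200+262/4.5,170+490/4.5),29)
print("nest moved",np.hypot(*(B-A)[:2]), Rz(TH).T@(B-A)[:2])
p=ray(t,(295+314/3.7,130+215/3.7),74)[:2]; q=Rz(TH).T@(p-O);print("paddle station",q,"world",p,"model",cp(2.618,0,50))
to(cp(2.618,28,46),135,1.55)
```

```text
nest moved 60.517176422498665 [60.5040382  -1.26095354]
paddle station [ 71.94119507 -64.32971929] world [ 578.17055796 -174.38528824] model [ 73.29129355 -62.95958977]
t 12.4333 tcp [ 427.7 -138.9  117.2] phi 0.228 station [-65.8   5.9] F [-0.9  0.  -0.4] op 0.5 q [-0.4  -0.29  1.77  0.01  1.69  0.95]
world tgt [ 575.8 -144.7] shift units [ 0.95   0.256 -0.144] turn rz units -2.64 tilt fix [-0.052  0.039  0.   ]
```

```bash
python3 -m crank '[-1,0,0,-0.15,0,0,0,-1,0.12,0.033,-0.02,-0.04,0.03,0,-1,0.135,0.037,0,0,0,0,-1,0.135,0.037,0,0,0,0,-1,0.135,0.037,0,0,0,0,-1,0.135,0.037,0,0,0,0,-1,0.135,0.037,0,0,0,0,-1,0.135,0.03,0,0,0,0,-1,0,0,0,0,0,-0.22,-1,0,0,0,0,0,-0.22,-1,0,0,0,0,0,-0.22,-1,0,0,0,0,0,-0.22,-1,0,0,0,0,0,-0.22,-1,0,0,0,0,0,-0.22,-1,0,0,0,0,0,-0.22,-1,0,0,0,0,0,-0.22,-1,0,0,0,0,0,-0.22,-1,0,0,0,0,0,-0.22,-1,0,0,0,0,0,-0.22,-1,0,0,0,0,0,-0.22]' 10
python3 - <<'E'
from h import *
to(cp(2.618,28,46),54,1.55)
E
```

```text
clock: 14.1
tcp_pos: [569.5, -133.1, 95.3]
tool_rot: [-0.033, 0.691, 0.722, -0.01]
ft_force: [0.1, 0.0, 0.0]
opening: 0.8
t 14.1 tcp [ 569.5 -133.1   95.3] phi 1.613 station [ 73.3 -22.2] F [0.1 0.  0. ] op 0.8 q [-0.3   0.13  1.42  0.01  1.66 -0.34]
world tgt [ 575.8 -144.7] shift units [-0.088  0.055  0.27 ] turn rz units 0.13 tilt fix [-0.12 -0.07  0.  ]
```

```bash
python3 -m crank '[-1,-0.04,0.02,-0.1,-0.12,-0.07,0.12,-1,-0.04,0.02,0,0,0,0,-1,0,0,0,0,0,0]' 10
python3 - <<'E'
from h import *
to(cp(2.618,28,46),54,1.55)
E
```

```text
clock: 14.35
tcp_pos: [574.7, -144.2, 102.1]
tool_rot: [-0.005, 0.71, 0.704, -0.003]
ft_force: [-0.1, -0.6, -0.9]
opening: 0.5
t 14.35 tcp [ 574.7 -144.2  102.1] phi 1.563 station [ 75.7 -34.1] F [-0.1 -0.6 -0.9] op 0.5 q [-0.3   0.09  1.44 -0.    1.62 -0.29]
world tgt [ 575.8 -144.7] shift units [-0.004  0.011  0.32 ] turn rz units 0.03 tilt fix [-0.022 -0.004  0.   ]
```

```bash
python3 -m crank '[-1,0,0.005,0.1,-0.02,0,0.02,-1,0,0,0.1,0,0,0,-1,0,0,0.08,0,0,0,-1,0,0,0.03,0,0,0,-1,0,0,0,0,0,0]' 10
python3 - <<'E'
from h import *
to(cp(2.618,28,46),54,1.55)
d=eyes.get_image("side");crop(d,180,150,160,130,4.5,f"pics/s7.png")
E
```

```text
clock: 14.77
tcp_pos: [573.5, -143.0, 47.7]
tool_rot: [-0.007, 0.713, 0.701, -0.001]
ft_force: [0.1, 0.3, 0.0]
opening: 0.3
t 14.7667 tcp [ 573.5 -143.    47.7] phi 1.554 station [ 74.9 -32.7] F [0.1 0.3 0. ] op 0.3 q [-0.3   0.11  1.52  0.    1.52 -0.29]
world tgt [ 575.8 -144.7] shift units [-0.01   0.015 -0.042] turn rz units 0.01 tilt fix [-0.022 -0.015  0.   ]
```

View pics/s7.png

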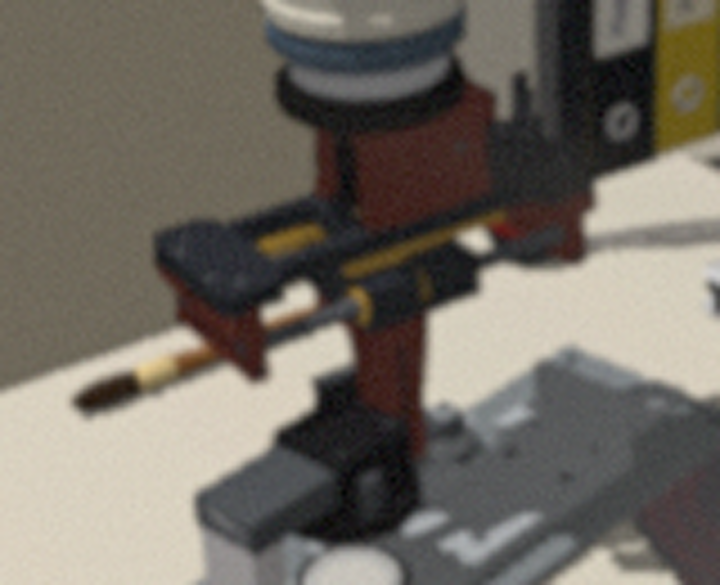

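```bash
python3 -m crank '[-1,-0.03,0.012,-0.02,-0.02,-0.015,0,-1,-0.03,0.01,-0.01,0,0,0,-1,-0.025,0.005,0,0,0,0.04,-1,-0.025,0.007,0,0,0,0.1,-1,-0.026,0.009,0,0,0,0.16,-1,-0.026,0.009,0,0,0,0.16,-1,-0.026,0.009,0,0,0,0.16]' 10
python3 chk.py 16.5
```

```text
clock: 15.4
tcp_pos: [582.4, -172.3, 56.3]
tool_rot: [-0.0, 0.816, 0.577, 0.002]
ft_force: [0.0, 2.0, -0.8]
opening: 0.6
t 15.4 cam est from pos 2.312 radius 50.6 tool angle as cam 2.301 z 56.3 F tool [ 1.8 -0.6  0.8] q [-0.35  0.14  1.47  0.    1.53 -0.01]
tilt fix [ 0.004 -0.008  0.   ]
```

```bash
python3 -m crank '[-1,-0.027,0.009,0.015,0,0,0.16,-1,-0.027,0.009,0.01,0,0,0.16,-1,-0.027,0.009,0.005,0,0,0.16,-1,-0.027,0.009,0.005,0,0,0.16,-1,-0.027,0.009,0,0,0,0.16,-1,-0.027,0.009,0,0,0,0.16,-1,-0.027,0.009,0,0,0,0.16,-1,-0.027,0.009,0,0,0,0.16]' 10
python3 chk.py 16.5
```

```text
clock: 16.07
tcp_pos: [576.8, -205.1, 57.7]
tool_rot: [-0.002, 0.962, 0.272, 0.008]
ft_force: [1.3, 0.8, -1.2]
opening: 0.3
t 16.07 cam est from pos 1.74 radius 55.8 tool angle as cam 1.621 z 57.7 F tool [ 1.5 -0.   1.2] q [-0.4   0.14  1.47  0.01  1.52  0.61]
tilt fix [ 0.003 -0.034  0.   ]
```

```bash
python3 -m crank '[-1,-0.032,0.001,0.02,0,-0.02,0.12,-1,-0.032,0.001,0.015,0,-0.01,0.12,-1,-0.032,0.002,0.01,0,0,0.14,-1,-0.031,0.003,0.01,0,0,0.16,-1,-0.031,0.003,0.01,0,0,0.16,-1,-0.031,0.003,0.01,0,0,0.16]' 10
python3 chk.py 16.5
```

```text
clock: 16.57
tcp_pos: [558.6, -222.5, 55.7]
tool_rot: [0.004, 0.999, 0.046, 0.012]
ft_force: [2.6, -0.8, -0.2]
opening: 0.8
t 16.57 cam est from pos 1.309 radius 56.5 tool angle as cam 1.162 z 55.7 F tool [2.5 1.  0.3] q [-0.44  0.1   1.51  0.    1.5   1.04]
tilt fix [ 0.018 -0.047  0.   ]
```

```bash
python3 -m crank '[-1,-0.032,-0.004,0.015,0.01,-0.02,0.11,-1,-0.032,-0.004,0.015,0,-0.02,0.11,-1,-0.032,-0.003,0.01,0,-0.01,0.13,-1,-0.032,-0.003,0.01,0,0,0.15,-1,-0.032,-0.002,0.01,0,0,0.15,-1,-0.032,-0.002,0.01,0,0,0.15,-1,-0.032,-0.002,0.01,0,0,0.15]' 10
python3 chk.py 16.5
```

```text
clock: 17.15
tcp_pos: [533.8, -225.4, 55.3]
tool_rot: [0.006, 0.978, -0.207, 0.014]
ft_force: [3.0, -1.9, 0.1]
opening: 0.8
t 17.15 cam est from pos 0.844 radius 51.4 tool angle as cam 0.652 z 55.3 F tool [3.6 0.5 0. ] q [-0.46  0.04  1.58 -0.01  1.49  1.53]
tilt fix [ 0.012 -0.061  0.   ]
```

```bash
python3 -m crank '[-1,-0.032,0.0,0.01,0.01,-0.02,0.08,-1,-0.032,0,0.01,0,-0.02,0.08,-1,-0.032,0.002,0.01,0,-0.02,0.1,-1,-0.032,0.003,0.01,0,0,0.12,-1,-0.032,0.003,0.01,0,0,0.12,-1,-0.032,0.003,0.01,0,0,0.12]' 10
python3 chk.py 16.5
```

```text
clock: 17.65
tcp_pos: [513.4, -221.1, 55.5]
tool_rot: [0.004, 0.93, -0.368, 0.012]
ft_force: [0.6, -2.9, 0.6]
opening: 0.7
t 17.65 cam est from pos 0.437 radius 49.3 tool angle as cam 0.315 z 55.5 F tool [ 2.5  1.7 -0.6] q [-0.46 -0.01  1.63 -0.01  1.5   1.86]
tilt fix [-0.004 -0.05   0.   ]
```

```bash
python3 -m crank '[-1,-0.032,0.003,0.01,0,-0.02,0.1,-1,-0.032,0.003,0.01,0,-0.02,0.1,-1,-0.03,0.003,0.01,0,-0.01,0.1,-1,-0.03,0.003,0.01,0,0,0.1]' 10
python3 chk.py 16.5
python3 -m crank '[-1,-0.03,0.003,0.01,0,0,0.05,-1,-0.03,0.003,0.01,0,0,0.05,-1,-0.03,0.003,0,0,0,0]' 10
python3 chk.py 16.5
```

```text
clock: 17.98
tcp_pos: [501.9, -214.9, 55.4]
tool_rot: [0.001, 0.884, -0.467, 0.007]
ft_force: [0.0, -2.3, 1.4]
opening: 0.5
t 17.98 cam est from pos 0.178 radius 48.4 tool angle as cam 0.097 z 55.4 F tool [ 1.9  1.3 -1.4] q [-0.47 -0.04  1.66 -0.    1.51  2.08]
tilt fix [-0.012 -0.028  0.   ]
clock: 18.23
tcp_pos: [496.9, -210.6, 56.4]
tool_rot: [0.003, 0.869, -0.494, 0.016]
ft_force: [13.5, -16.4, -14.6]
opening: 0.5
t 18.23 cam est from pos 0.047 radius 47.8 tool angle as cam 0.035 z 56.4 F tool [20.6 -3.1 15.3] q [-0.46 -0.07  1.69 -0.01  1.49  2.15]
tilt fix [-0.021 -0.06   0.   ]
```

```bash
python3 -m crank '[-1,-0.04,0.003,0,0,-0.02,0,-1,-0.05,0.003,0,0,-0.02,0,-1,-0.05,0.003,0,0,0,0]' 10
python3 chk.py 16.5
```

```text
clock: 18.48
tcp_pos: [496.1, -211.0, 57.9]
tool_rot: [0.006, 0.866, -0.499, 0.03]
ft_force: [21.0, -24.6, -18.1]
opening: 0.5
t 18.48 cam est from pos 0.044 radius 48.7 tool angle as cam 0.024 z 57.9 F tool [30.7 -5.4 20. ] q [-0.46 -0.1   1.71 -0.02  1.47  2.16]
tilt fix [-0.039 -0.115  0.   ]
```

The lever is against the locked stop: 31 N of reaction and no motion. I'll back away, raise and check.

```bash
python3 -m crank '[-1,0.08,0,0,-0.03,-0.06,0,-1,0.1,0,0,0,-0.05,0,-1,0.1,0,0,0,0,0,-1,0,0,-0.15,0,0,0,-1,0,0,-0.2,0,0,0,-1,0,0,-0.2,0,0,0,-1,0,0,-0.1,0,0,0]' 10
python3 - <<'E'
from h import *
to((-115,-150),200,-1)
d=eyes.get_image("side");crop(d,200,170,160,130,4.5,f"pics/s8.png")
d=eyes.get_image("top");crop(d,295,130,120,160,3.7,"pics/t8.png")
E
```

```text
clock: 19.07
tcp_pos: [516.0, -253.4, 158.3]
tool_rot: [-0.001, 0.864, -0.503, 0.002]
ft_force: [1.2, 0.0, 0.7]
opening: 0.6
t 19.0667 tcp [ 516.  -253.4  158.3] phi -1.055 station [  -7.2 -126.3] F [1.2 0.  0.7] op 0.6 q [-0.52  0.02  1.42  0.    1.7   2.11]
world tgt [ 417. -302.] shift units [-0.043  0.734 -0.28 ] turn rz units -0.11 tilt fix [-0.005 -0.005  0.   ]
```

View pics/s8.png

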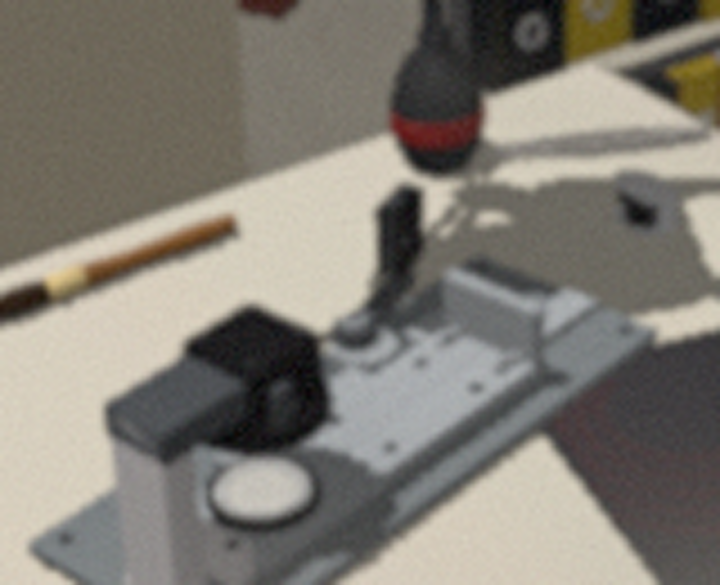

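View pics/t8.png

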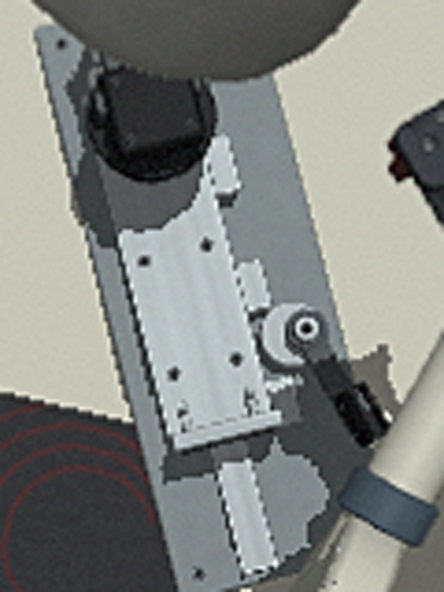

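The side view shows the capsule seated at (262,490), unchanged since the slide went home. In the top view the lever is back at (361,412), about 0.11 rad further closed than at the start. All the other desk objects I can see are in place, and the robot is clear. Handing in.

Run:
```python
from h import *
t=eyes.get_image("top")
p=ray(t,(295+361/3.7,130+412/3.7),74)[:2];b=ray(t,(295+306/3.7,130+327/3.7),37)[:2];q=p-b
print("cam",(np.arctan2(q[1],q[0])-TH-3.403+np.pi)%(2*np.pi)-np.pi,"len",np.hypot(*q))
s=st()[0];print(s["ft_force"],s["dq"].round(3))
print(workorder.hand_in())
```

```text
cam -0.04671069657863747 len 48.9564158510998
[ 0.30608576  0.83925429 -0.48065851] [ 0.004  0.026  0.065  0.001 -0.012  0.   ]
the job is handed in; nothing more can be done
None
```

The coin is under the camera with the slide locked home, and I handed the job in at about 19 s of the 58 s allowed. The hand-in gave no verdict.

- **Opening the lever:** I pushed it round with the shut fingertips to its open stop. It stopped moving at 28 N, reading about 2.56 rad, while the slide was still in the loading position.
- **Pushing the slide:** I pushed it until it stopped against the end stop at about 22 N. The side camera measured 60.5 mm of nest travel.
- **Closing the lever:** I pushed it back to its locked stop, where it stopped moving at 31 N, then withdrew the arm.

**Last checks:**
- The top camera put the lever at about -0.05 rad, which is zero within the measuring error.
- The capsule lay in its nest, in the same place as when the slide went home.
- The tool force was about 1 N or less, with the arm clear of everything.
- The blower, loupe and brush stood where they were in the side view. I did not recheck the card holders or the weight, but the arm never came near them.

**Disagreements:**
- The two cameras' estimates of the station's position differed by about 3 to 5 mm, and the slide stopped about 3 mm earlier than that estimate predicted.
- The tool once sagged from 140 to 95 mm high while turning near the camera head. It touched nothing, and I corrected it before going lower.

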